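# Stop the label dispenser, set its width guide, reset the stop

### The arm

A 6-joint arm with a two-finger parallel gripper is mounted at the origin on a cart in front of the work surface, level with it; the furniture and walls round the work are solid. World frame = base frame: x ahead of the robot, y to its left, z up, the work surface at z = 0. Lengths are in m, angles in rad, forces in N, time in s.
With the tool pointing down it reaches from about 0.3 to 0.775 m from the base axis. Payload 14.6 kg.
Tool frame: the origin (TCP) lies between the finger pads; the fingertips stand ctrl.tip_extent ahead of it and the grasp point (between the pads) lies 3 mm ahead of it (ctrl.tip_extent is the distance from the TCP to the fingertips, in m); z points along the fingers, y is the line along which they close (so a half turn about z gives the same grasp; the last joint's range is limited). The gripper opens to 94 mm and grips with 3 to 60 N. Pads are 16 mm wide; open, the fingers measure 119 mm over their backs; the gripper's body (75 mm by 177 mm) begins 78 mm behind the grasp point.
Start: joints at [-1.292, 0.3, 1.521, -0, 1.321, -0.067], TCP at [0.186, -0.517, 0.227] pointing down, gripper open.
Joint ranges: [-3.03, 3.03], [-0.79, 2.21], [0.23, 2.52], [-1.04, 4.18], [0, 3.07], [-2.55, 2.55]. Speed limits (rad/s): [2.22, 2.22, 2.57, 3.14, 3.14, 3.14].

### API

Orientations are given as [roll, pitch, yaw] about the fixed x, y, z axes, in that order (R = Rz(yaw) Ry(pitch) Rx(roll)).
In Python, from station import ctrl, optics, get_obs gives the robot as it stands (ctrl), with the cameras (optics) and the readings as plain functions.
- The arm moves only by the tool shift_gripper, called after "Emit:" as a command line: name --argument value ..., lists and objects as JSON in quotes. Schema: {"type":"object","properties":{"plan":{"type":"string"},"aperture":{"type":"number"},"clamp_n":{"type":"number"},"only":{"type":"string"},"quiet":{"type":"boolean"},"lines":{"type":"string"}},"required":["plan"],"additionalProperties":false}. plan is a string of 1 to 10 rows, parted by a bar, with the numbers parted by spaces; each row has 6 numbers: dx, dy, dz in shares of 80 cm (1.0 is 80 cm), then a rotation vector rx, ry, rz in fractions of the full range, 1 being pi rad; each row shifts and turns the commanded pose from where the row before left it, along the tool's axes as they then stand; what a row does not reach is not made up. A row lasts 1/10 s, in which the tool goes at most 0.05 m and 0.15 rad, less where a joint would pass 70% of its speed; a pose out of reach is approached as far as the arm can. aperture is the finger opening in m, set as the call begins (left out keeps the last). The fingers move at their own pace and stop on an object; clamp_n is the grip in N (left out, the last holds). Time passes only in rows, so rows that do not move let the fingers close. The tool returns the time, the measured TCP pose, the force, the opening and the grip force at its end. only (a regular expression) keeps the lines of the reply that match it, lines (a string "A,B") keeps lines A to B, and quiet returns only ok. No shift or turn number may pass 1 either way. Input that does not fit is refused with a message, and nothing moves.
- get_obs(): the state, without advancing time (a new reading comes with each control period).
- optics.camera(name): name is "scene" or "top" or "wrist"; returns a dict with "pixels" (420x560x3 uint8, blue, green, red), "fx", "fy", "cx", "cy" (pixels), "extrinsics" (4x4, takes a point from camera to world coordinates). Camera axes: x right, y up, looking along -z (the intrinsics and any distortion apply to the point x, -y, -z); pixel columns grow to the right and rows downward; lengths in m; the calibration is good to about 2 mm. A picture is of the moment at which its call begins. There is no depth.
- ctrl.hand_in(): hands the job in; it is judged then, once.
The state is a dict: "time_s": time; "qpos": joint angles; "joint_vel": joint speeds; "tau": joint torques, N m; "ee_pos": TCP position; "eef_rot": TCP orientation; "force": force on the tool from outside, world axes, zero at the start; "moment": the same for the moment, N m; "grip_width": finger opening in m; "grip_force": force on a finger pad.
Only numpy, scipy, OpenCV 4.12 (cv2) and the standard library are available. Lean on these libraries where they do the work, as an engineer would, in place of code of your own. Each camera call takes 0.05 s, during which the arm holds its last target. There are 200 camera calls.

### The job

Change the label dispenser over to wide labels, with the machine stopped: push the red emergency-stop mushroom down until it latches and let go, so that it stays down by itself. Then slide the blue guide grip all the way to the end of its track with the green mark, and only after that turn the red mushroom clockwise (seen from above) to reset it, so that it springs fully up again; leave it up. Don't shift the jar, bottle, carton or stapler standing around.

Things in the scene. Friction and masses are not known exactly. Their poses are not given: they have to be found in the camera images.
- stop_box: Emergency-stop station, fixed: grey box with yellow upper part, 90 x 90 x 58 mm (to 64 mm with the black collar, 42 mm across, in the middle of its top). Origin at the centre of its underside, z up. The red mushroom stands at the middle of its top.
- stop_head (a point): Centre of the top of the round red mushroom head, on its axis: 52 mm across, 20 mm thick, white clockwise arrows on top, on a black stem 25 mm across. Up, its top is 100 mm and its underside 80 mm above the table, the rim's full width at 83 to 94 mm; latched, all 8 mm lower. Press in the middle with shut fingers; grip round the rim in any direction.
- stop_press (a joint): How far the head is down, m: 0 up, 0.012 at the bottom stop. A spring pushes it up with 1 N at the top, 3.5 N at the bottom; the catch adds about 1 N on the way (brief jolts more). Pressed past 0.010 (go to the bottom stop), the catch takes hold, and when let go it stays down at about 0.0078. Pulling does not free it; turning does.
- stop_turn (a joint): Turn of the head about its upright axis, rad: 0 at rest, grows clockwise seen from above, stop at 1.05. Near 0.35 the catch lets go and the head springs up (turn on to 0.6 or more; while gripped it may rise only when the fingers open). A weak spring (under 0.03 N m) turns the head back to 0 in about 1 s when let go.
- dispenser: Label dispenser, fixed: white base 160 (x) x 200 (y) x 30 mm; origin at the centre of its underside, z up. A label roll 72 mm across lies flat on it, centre at x = +38 mm, top 63 mm above the table. In front of it, at x = -55 mm, an aluminium track (top 34 mm above the table) runs along y; green mark at its +y end, black mark at its -y end.
- guide_grip (a point): Centre of the top of the blue grip of the width guide, 78 mm above the table. The grip is a block 28 mm (dispenser x) x 22 mm (y) x 40 mm high on a dark foot 30 x 34 x 7 mm.
- guide (a joint): Position of the grip along the track, m: 0 at the black-mark end, grows towards the green mark (dispenser +y), end stop at 0.090. Slides with 1.5 N of friction and stays where it is left.
- jar: Loose open glass jar with coloured vial caps, 63 mm across, 60 mm high. Origin under its centre.
- bottle: Loose white cleaner bottle with blue cap, 48 mm across, 120 mm high. Origin under its centre.
- carton: Loose small white and green carton, 91 x 53 x 36 mm, lying flat. Origin under its centre.
- stapler: Loose blue desk stapler, 34 x 138 x 39 mm, long in its own y. Origin under its centre.

How it is judged:
By the outcome, as a careful person would: the job done as asked, in the order asked, and still so for the second after the job is handed in, with the robot touching nothing.
It also fails if it takes over 72 s, if anything falls off the work surface, if the arm or the gripper's body presses on something with over 40 N, if the wrist force passes 120 N, or if a joint passes its speed limit or range.

## Working session

There is one attempt and no reset: what is moved stays moved. The work goes in short steps, Python scripts to look and compute and a tool call to move; the robot and the scene stay as the last step left them, time stands still between calls to the robot, and variables do not carry over. Pictures are saved under pics/ and viewed, at most 10 in all, crops included, and the job is handed in when it is done.

```bash
mkdir -p pics; ls
```

Run:
```python
from station import ctrl, optics, get_obs
import cv2,numpy as np,json
print(ctrl.tip_extent); o=get_obs(); print(o)
for n in ("scene","top"):
    c=optics.camera(n); cv2.imwrite(f"pics/{n}0.png",c["pixels"])
    print(n,c.keys(),c["fx"],c["fy"],c["cx"],c["cy"],np.round(c["extrinsics"],4).tolist())
    np.savez(f"pics/{n}0.npz",**{k:np.array(v) for k,v in c.items() if k in("pixels","fx","fy","cx","cy","extrinsics")})
```

```text
pics
station.py
0.022
{'time_s': 0.0, 'qpos': array([-1.29159929e+00,  3.00478855e-01,  1.52159339e+00, -1.92467822e-05,
        1.32069749e+00, -6.65950984e-02]), 'joint_vel': array([ 0.00028912,  0.00021328, -0.00048975, -0.00015146, -0.00051171,
        0.00021313]), 'tau': array([ 3.95545110e-03, -5.31799042e+01, -3.52732301e+01,  7.10448856e-02,
        2.44151638e-02, -7.27156839e-05]), 'ee_pos': array([ 0.18634661, -0.51721224,  0.22687685]), 'eef_rot': array([-3.14041694e+00, -5.97292474e-05,  3.45796876e-01]), 'force': array([ 0.22904591, -0.38405043, -0.37774894]), 'moment': array([ 0.02329257, -0.03996215,  0.03079937]), 'grip_force': 0.0, 'grip_width': 0.09401241309232267}
scene dict_keys(['pixels', 'fx', 'fy', 'cx', 'cy', 'extrinsics']) 491.8586726446522 491.8586726446522 271.03913282115207 206.56938983007967 [[-0.7919, 0.4442, -0.4191, 0.1723], [-0.6104, -0.5561, 0.5641, 0.658], [0.0175, 0.7025, 0.7115, 0.7678], [0.0, 0.0, 0.0, 1.0]]
top dict_keys(['pixels', 'fx', 'fy', 'cx', 'cy', 'extrinsics']) 456.1511437225424 456.1511437225424 281.7446699581851 206.74924372476255 [[-0.0234, 0.9812, -0.1916, 0.3697], [-0.9996, -0.0262, -0.0122, 0.1109], [-0.017, 0.1912, 0.9814, 1.0646], [0.0, 0.0, 0.0, 1.0]]
```

View pics/scene0.png

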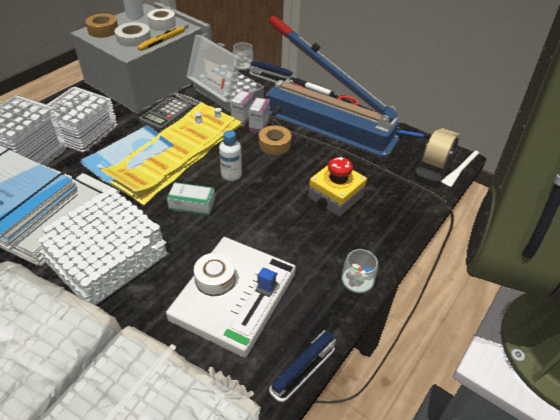

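View pics/top0.png

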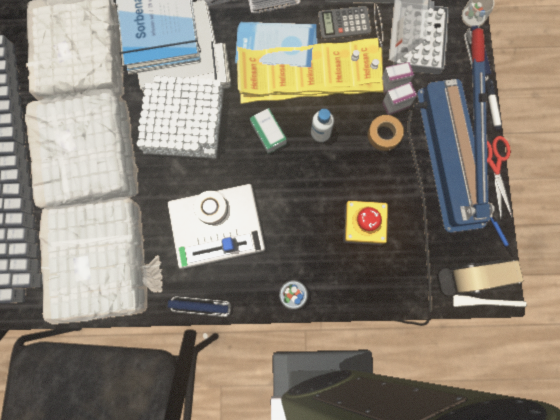

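The scene view shows the red mushroom at about (341,167), the blue grip at (267,280) and the green mark at (237,337). In the top view they are at (370,219), (230,243) and (183,254). Next I triangulate.

Create h.py:
```python
import cv2,numpy as np
def ray(c,u,v):
    d=np.array([(u-c["cx"])/c["fx"],-(v-c["cy"])/c["fy"],-1]); E=np.array(c["extrinsics"])
    d=E[:3,:3]@d; return E[:3,3],d/np.linalg.norm(d)
def plane(c,u,v,z):
    p,d=ray(c,u,v); return p+d*(z-p[2])/d[2]
def tri(a,b):
    A=np.zeros((3,3));B=np.zeros(3)
    for p,d in(a,b):
        M=np.eye(3)-np.outer(d,d);A+=M;B+=M@p
    x=np.linalg.solve(A,B)
    return x,[np.linalg.norm(np.cross(x-p,d)) for p,d in(a,b)]
def mask(c,lo,hi,box):
    h=cv2.cvtColor(c["pixels"],cv2.COLOR_BGR2HSV)
    m=cv2.inRange(h,np.array(lo),np.array(hi))
    if lo[0]==0: m|=cv2.inRange(h,np.array((170,)+tuple(lo[1:])),np.array((180,)+tuple(hi[1:])))
    k=np.zeros_like(m);x0,y0,x1,y1=box;k[y0:y1,x0:x1]=255
    m&=k; n,l,s,ct=cv2.connectedComponentsWithStats(m)
    i=1+np.argmax(s[1:,4]); m=np.uint8(l==i)*255
    return m,s[i],ct[i],max(cv2.findContours(m,0,1)[0],key=cv2.contourArea)
```

Run:
```python
from h import *
C={n:dict(np.load(f"pics/{n}0.npz")) for n in("scene","top")}
S={"red":((0,130,60),(8,255,255),{"scene":(315,145,370,195),"top":(340,195,395,245)}),
"blue":((100,120,40),(130,255,255),{"scene":(245,255,290,300),"top":(210,230,245,255)}),
"green":((45,80,40),(85,255,255),{"scene":(215,320,260,350),"top":(172,240,195,270)}),
"yellow":((18,130,60),(35,255,255),{"scene":(300,150,380,215),"top":(335,190,400,250)})}
z={"red":.09,"blue":.06,"green":.032,"yellow":.058}
for k,(lo,hi,b) in S.items():
    P=[]
    for n in C:
        m,s,ct,cn=mask(C[n],lo,hi,b[n]); P.append(ray(C[n],*ct))
        print(k,n,s,ct.round(1),"plane",plane(C[n],*ct,z[k]).round(4),"minrect",cv2.minAreaRect(cn))
    print("  tri",tri(*P))
for n,(x,y,w,h) in(("scene",(165,225,140,130)),("top",(160,175,115,100))):
    im=C[n]["pixels"][y:y+h,x:x+w];cv2.imwrite(f"pics/c_{n}.png",cv2.resize(im,None,fx=4,fy=4,interpolation=cv2.INTER_CUBIC))
a,b=[cv2.imread(f"pics/c_{n}.png") for n in C]
cv2.imwrite("pics/c.png",np.hstack([cv2.resize(a,(400,371)),cv2.resize(b,(400,371))]))
```

```text
red scene [328 157  26  20 352] [340.  166.9] plane [ 0.5296 -0.0638  0.09  ] minrect ((340.5, 166.5), (19.0, 25.0), 90.0)
red top [358 208  23  23 348] [368.8 219.2] plane [ 0.5277 -0.0643  0.09  ] minrect ((369.0, 219.0), (22.0, 22.0), 90.0)
  tri (array([ 0.52855152, -0.0638554 ,  0.09021644]), [np.float64(0.000986697398890473), np.float64(0.0009866973988905407)])
blue scene [258 268  18  24 267] [265.6 278.7] plane [0.4875 0.2446 0.06  ] minrect ((265.0765075683594, 279.05517578125), (15.927885055541992, 20.4616641998291), 17.35402488708496)
blue top [223 238  10  12  87] [227.2 243.8] plane [0.4856 0.2461 0.06  ] minrect ((227.25, 243.75), (10.59027099609375, 8.04076099395752), 78.69007110595703)
  tri (array([0.48579505, 0.24593132, 0.06261692]), [np.float64(0.0005378620331238156), np.float64(0.0005378620331238138)])
green scene [224 329  26  16 185] [236.4 336.8] plane [0.4648 0.3518 0.032 ] minrect ((236.40003967285156, 336.70001220703125), (25.491172790527344, 7.155416965484619), 26.56505012512207)
green top [180 247   7  19  89] [182.8 256.3] plane [0.4629 0.3507 0.032 ] minrect ((182.69200134277344, 256.0560302734375), (18.425201416015625, 4.740464687347412), 79.69515228271484)
  tri (array([0.46387646, 0.35128017, 0.03170484]), [np.float64(0.0010477541319334404), np.float64(0.0010477541319333693)])
yellow scene [ 309  165   59   40 1119] [337.1 184.9] plane [ 0.5199 -0.0439  0.058 ] minrect ((337.67645263671875, 181.2058868408203), (50.763580322265625, 37.04369354248047), 30.963754653930664)
yellow top [ 345  200   43   43 1110] [365.1 222.5] plane [ 0.5256 -0.0613  0.058 ] minrect ((366.0835876464844, 221.3291778564453), (41.947601318359375, 40.998783111572266), 2.8624050617218018)
  tri (array([ 0.52945386, -0.06465202,  0.03723331]), [np.float64(0.0006690090181164821), np.float64(0.0006690090181166356)])
```

View pics/c.png

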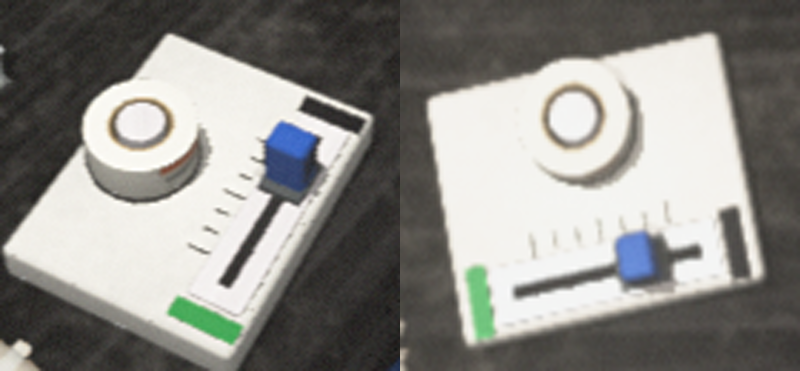

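Positions found: head at (0.529, -0.064), 2-view height 0.090 at mid-head. The grip centre is at (0.486, 0.246) and the green mark at (0.464, 0.351). The enlarged view confirms the grip sits on the track at about a third of the way, clear of the roll. I'm shutting the fingers and moving over the mushroom.

Careful with the scale: shifts go in shares of 80 cm and turns go in shares of pi rad. That gives: 0.04 m / 0.8 = 0.05, -0.026 m / 0.8 = -0.0325.

Emit:
shift_gripper --plan "0.025 -0.0163 0 0 0 0 | 0.05 -0.0325 0 0 0 0 | 0.05 -0.0325 0 0 0 0 | 0.05 -0.0325 0 0 0 0 | 0.05 -0.0325 0 0 0 0 | 0.05 -0.0325 0 0 0 0 | 0.05 -0.0325 0 0 0 0 | 0.05 -0.0325 0 0 0 0 | 0.05 -0.0325 0 0 0 0 | 0.05 -0.0325 0 0 0 0" --aperture 0.0 --clamp_n 20

```text
time_s: 1.1
ee_pos: [0.461, -0.1544, 0.2274]
eef_rot: [-3.142, 0.0, 0.346]
force: [1.4, -1.1, 0.5]
grip_width: 0.0177
grip_force: 0.0
```

Emit:
shift_gripper --plan "0.05 -0.0325 0 0 0 0 | 0.0375 -0.025 0 0 0 0 | 0 0 0 0 0 0 | 0 0 0 0 0 0"

```text
time_s: 1.5
ee_pos: [0.5104, -0.0888, 0.227]
eef_rot: [-3.141, 0.001, 0.347]
force: [0.4, -0.6, -0.9]
grip_width: 0.0003
grip_force: 0.0
```

Run:
```python
from h import *
from station import ctrl, optics, get_obs
c=optics.camera("wrist"); cv2.imwrite("pics/w1.png",c["pixels"]); np.savez("pics/w1.npz",**c)
o=get_obs(); print(o["ee_pos"],o["eef_rot"],np.round(c["extrinsics"],3).tolist())
```

```text
[ 0.51011293 -0.089534    0.22712953] [-3.14133020e+00  7.04989866e-04  3.46001364e-01] [[0.34, 0.911, 0.235, 0.578], [-0.94, 0.329, 0.085, -0.064], [-0.0, -0.25, 0.968, 0.384], [0.0, 0.0, 0.0, 1.0]]
```

View pics/w1.png

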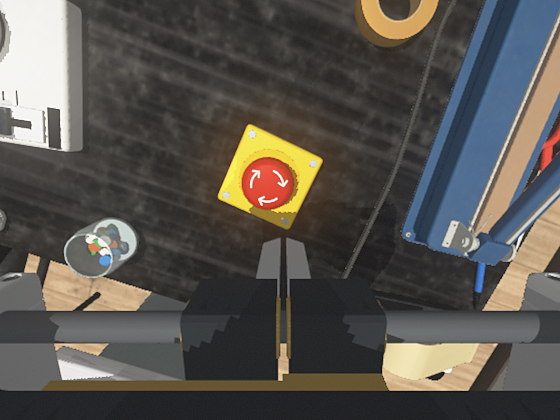

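The wrist view shows the mushroom at about (267,182), just ahead of the shut fingers, with the jar at (100,248). I'm refining the head position from this view.

Run:
```python
from h import *
w=dict(np.load("pics/w1.npz")); 
m,s,ct,cn=mask(w,(0,130,60),(8,255,255),(215,140,330,225)); (u,v),r=cv2.minEnclosingCircle(cn)
print(s,ct,u,v,r); R=ray(w,u,v)
print(plane(w,u,v,.09))
for n,p in(("scene",(340,166.9)),("top",(368.8,219.2))):
    print(n,tri(R,ray(dict(np.load(f"pics/{n}0.npz")),*p)))
h=plane(w,u,v,.09)
from station import ctrl, optics, get_obs
from scipy.spatial.transform import Rotation as Ro
o=get_obs();print("tool delta",Ro.from_euler("xyz",o["eef_rot"]).as_matrix().T@(h-o["ee_pos"]))
# dispenser yaw from base outline in top & scene
for n,b in(("top",(160,175,270,275)),("scene",(160,225,305,355))):
    c=dict(np.load(f"pics/{n}0.npz")); m,s,ct,cn=mask(c,(0,0,150),(180,60,255),b)
    q=np.array([plane(c,*p[0],.03)[:2] for p in cv2.convexHull(cn)],np.float32); print(n,cv2.minAreaRect(q))
```

```text
[ 242  157   52   53 1861] [267.45083289 182.70177324] 267.4038391113281 183.0 26.158084869384766
[ 0.5293027  -0.06462202  0.09      ]
scene (array([ 0.52952677, -0.0644314 ,  0.08952431]), [np.float64(0.00035518922105976), np.float64(0.00035518922105969014)])
top (array([ 0.5284334 , -0.06484562,  0.08543152]), [np.float64(0.00023482197585263583), np.float64(0.00023482197585267516)])
tool delta [ 0.0265978  -0.01689162  0.13711525]
top ((0.5352532267570496, 0.27853232622146606), (0.1642986387014389, 0.19894380867481232), 10.895654678344727)
scene ((0.5405008792877197, 0.2818419337272644), (0.1720075160264969, 0.2011062353849411), 10.871726989746094)
```

Three views agree: head axis at (0.5293, -0.0645). The dispenser yaw is 0.19 rad. Next I align and press, slowly at the end.

In the tool's units: 0.035 m / 0.8 = 0.0438, 0.03 m / 0.8 = 0.0375.

Emit:
shift_gripper --plan "0.0163 -0.0106 0 0 0 0 | 0.017 -0.0105 0.025 0 0 0 | 0 0 0.0438 0 0 0 | 0 0 0.0375 0 0 0 | 0 0 0.015 0 0 0 | 0 0 0.005 0 0 0 | 0 0 0.0038 0 0 0 | 0 0 0.0038 0 0 0 | 0 0 0 0 0 0"

```text
time_s: 2.45
ee_pos: [0.5302, -0.0645, 0.1212]
eef_rot: [3.141, -0.001, 0.346]
force: [0.6, -0.3, 0.8]
grip_width: 0.0006
grip_force: 0.7
```

Emit:
shift_gripper --plan "0 0 0.0038 0 0 0 | 0 0 0.0038 0 0 0 | 0 0 0.0038 0 0 0 | 0 0 0.0025 0 0 0 | 0 0 0 0 0 0 | 0 0 0 0 0 0"

```text
time_s: 3.05
ee_pos: [0.5301, -0.0644, 0.11]
eef_rot: [3.141, -0.001, 0.346]
force: [-0.6, -0.2, 9.3]
grip_width: 0.0001
grip_force: 4.4
```

It reached the bottom stop: tip at 0.088 with 9 N. I'm lifting off, then checking the latch and getting a wrist view of the dispenser.

In the tool's units: -0.045 m / 0.8 = -0.0563, -0.04 m / 0.8 = -0.05, 0.15 rad / 3.1416 = 0.0477.

Emit:
shift_gripper --plan "0 0 -0.0063 0 0 0 | 0 0 -0.025 0 0 0 | 0 0 -0.0563 0 0 0 | -0.025 -0.0375 -0.0375 0 0 0.0318 | -0.025 -0.05 0 0 0 0.0477 | 0.0188 -0.0563 0 0 0 0 | 0.0188 -0.0563 0 0 0 0 | 0.0188 -0.0563 0 0 0 0 | 0.0125 -0.0375 0 0 0 0 | 0 0 0 0 0 0" --aperture 0.06

```text
time_s: 4.05
ee_pos: [0.5104, 0.1636, 0.2088]
eef_rot: [-3.141, 0.001, 0.099]
force: [0.2, -0.1, -0.3]
grip_width: 0.0597
grip_force: 0.0
```

Run:
```python
from h import *
from station import ctrl, optics, get_obs
o=get_obs(); print(o["ee_pos"],o["eef_rot"],o["qpos"].round(2))
for n in("wrist","scene"):
    c=optics.camera(n); np.savez(f"pics/{n}2.npz",**c); cv2.imwrite(f"pics/{n}2.png",c["pixels"])
    if n=="scene":
        m,s,ct,cn=mask(c,(0,130,60),(8,255,255),(315,145,370,195)); print(s,ct)
```

```text
[0.51044857 0.16360807 0.20880952] [-3.14134448e+00  1.18314851e-03  9.93548204e-02] [0.24 0.29 1.58 0.   1.27 1.71]
[328 160  25  20 346] [339.43063584 169.69942197]
```

View pics/wrist2.png

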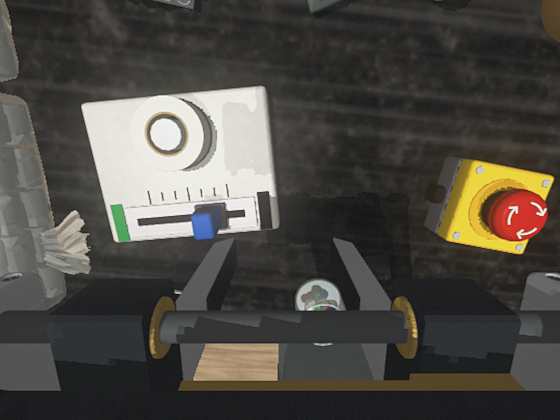

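The scene view puts the head 2.8 px lower, which matches the 8 mm of latched travel. The wrist view shows the blue grip at about (208,221), the green mark at (120,223) and the jar at (320,297). I'm refining the grip position.

Run:
```python
from h import *
from scipy.spatial.transform import Rotation as Ro
from station import ctrl, optics, get_obs
w=dict(np.load("pics/wrist2.npz"));s=dict(np.load("pics/scene2.npz"));t=dict(np.load("pics/top0.npz"))
B=((100,120,40),(130,255,255))
mw,sw,cw,_=mask(w,*B,(180,195,235,245)); ms,ss,cs,_=mask(s,*B,(245,255,290,300))
print(sw,cw,ss,cs); print("centroid tri",tri(ray(w,*cw),ray(s,*cs)))
# top face = brighter blue
for n,c,m in(("w",w,mw),("s",s,ms)):
    V=c["pixels"][...,0][m>0]; th,_=cv2.threshold(V.reshape(-1,1),0,255,cv2.THRESH_OTSU)
    k=np.uint8((m>0)&(c["pixels"][...,0]>th)); M=cv2.moments(k,True); p=(M["m10"]/M["m00"],M["m01"]/M["m00"])
    print(n,th,M["m00"],p,plane(c,*p,.078)); 
    if n=="w":a=ray(c,*p)
    else:print("top tri",tri(a,ray(c,*p)))
g=(45,80,40),(85,255,255)
mg,sg,cg,_=mask(w,*g,(100,190,140,250)); print("green",plane(w,*cg,.031), plane(w,264,211,.031))
```

```text
[191 214  23  26 482] [202.15560166 226.36929461] [258 268  18  24 270] [265.61481481 278.71481481]
centroid tri (array([0.48289998, 0.24753994, 0.06723277]), [np.float64(0.0017449994206820598), np.float64(0.0017449994206820976)])
w 174.0 383.0 (201.177545691906, 226.07571801566579) [0.48541922 0.24466949 0.078     ]
s 156.0 125.0 (266.216, 273.736) [0.48504602 0.24608955 0.078     ]
top tri (array([0.48530787, 0.24517886, 0.0768914 ]), [np.float64(0.00034477398492294766), np.float64(0.00034477398492291773)])
green [0.46438654 0.35121386 0.031     ] [0.49505977 0.18497952 0.031     ]
```

In the tool's units: -0.044 m / 0.8 = -0.055, -0.04 m / 0.8 = -0.05, -0.088 rad / 3.1416 = -0.028.

Emit:
shift_gripper --plan "-0.01 -0.05 0 0 0 0 | -0.0109 -0.055 0.0125 0 0 0 | 0 0 0.0375 0 0 -0.028 | 0 0 0.0438 0 0 0 | 0 0 0.0375 0 0 0 | 0 0 0.025 0 0 0 | 0 0 0.0125 0 0 0 | 0 0 0.0075 0 0 0 | 0 0 0 0 0 0"

```text
time_s: 5.05
ee_pos: [0.4861, 0.2421, 0.0686]
eef_rot: [3.142, 0.0, 0.183]
force: [-0.1, 1.0, -0.6]
grip_width: 0.0603
grip_force: 0.0
```

Emit:
shift_gripper --plan "0 0 0 0 0 0 | 0 0 0 0 0 0 | 0 0 0 0 0 0 | 0 0 0 0 0 0" --aperture 0.0 --clamp_n 10

```text
time_s: 5.45
ee_pos: [0.4861, 0.2426, 0.0688]
eef_rot: [-3.141, -0.001, 0.184]
force: [-0.5, 0.2, -0.1]
grip_width: 0.0313
grip_force: 0.0
```

Emit:
shift_gripper --plan "0 0 0 0 0 0 | 0 0 0 0 0 0 | 0 0 0 0 0 0 | 0 0 0 0 0 0"

```text
time_s: 5.85
ee_pos: [0.486, 0.2427, 0.0686]
eef_rot: [-3.141, -0.0, 0.184]
force: [-1.1, 0.7, 2.8]
grip_width: 0.0219
grip_force: 10.0
```

Emit:
shift_gripper --plan "0 -0.0063 0 0 0 0 | 0 -0.0125 0 0 0 0 | 0 -0.0125 0 0 0 0 | 0 -0.0125 0 0 0 0 | 0 0 0 0 0 0"

```text
time_s: 6.35
ee_pos: [0.4792, 0.2785, 0.0686]
eef_rot: [-3.141, -0.0, 0.185]
force: [-2.5, 1.9, 6.0]
grip_width: 0.0221
grip_force: 10.0
```

In the tool's units: -0.01 m / 0.8 = -0.0125, -0.005 m / 0.8 = -0.0063.

Emit:
shift_gripper --plan "0 -0.0125 0 0 0 0 | 0 -0.0125 0 0 0 0 | 0 -0.0063 0 0 0 0 | 0 -0.0038 0 0 0 0 | 0 0 0 0 0 0"

```text
time_s: 6.85
ee_pos: [0.4741, 0.3053, 0.0686]
eef_rot: [-3.141, 0.0, 0.184]
force: [-2.8, 0.4, 6.2]
grip_width: 0.022
grip_force: 10.0
```

Emit:
shift_gripper --plan "0 -0.0038 0 0 0 0 | 0 -0.0038 0 0 0 0 | 0 -0.0038 0 0 0 0 | 0 0 0 0 0 0"

```text
time_s: 7.25
ee_pos: [0.4728, 0.3123, 0.0686]
eef_rot: [3.139, 0.001, 0.184]
force: [-1.5, -14.7, 10.6]
grip_width: 0.0221
grip_force: 10.0
```

Emit:
shift_gripper --plan "0 -0.0038 0 0 0 0 | 0 -0.0038 0 0 0 0 | 0 0 0 0 0 0"

```text
time_s: 7.55
ee_pos: [0.4718, 0.3175, 0.0685]
eef_rot: [3.138, 0.001, 0.184]
force: [-0.4, -20.8, 11.8]
grip_width: 0.0323
grip_force: 10.0
```

It has hit the end stop: −21 N and the trailing finger pressing. I'm opening, lifting and checking.

In the tool's units: 0.003 m / 0.8 = 0.0038.

Emit:
shift_gripper --plan "0 0.0038 0 0 0 0 | 0 0 0 0 0 0 | 0 0 0 0 0 0 | 0 0 0 0 0 0 | 0 0 0 0 0 0" --aperture 0.07

```text
time_s: 8.05
ee_pos: [0.4721, 0.3165, 0.0684]
eef_rot: [-3.142, 0.0, 0.184]
force: [0.1, -0.7, 0.0]
grip_width: 0.0682
grip_force: 0.0
```

Emit:
shift_gripper --plan "0 0 -0.0125 0 0 0 | 0 0 -0.0375 0 0 0 | 0 0 -0.0563 0 0 0 | 0 0 -0.0563 0 0 0 | 0 0.05 -0.0188 0 0 0 | 0 0.0563 0 0 0 0 | 0 0.0375 0 0 0 0 | 0 0 0 0 0 0"

```text
time_s: 8.85
ee_pos: [0.4938, 0.2005, 0.2145]
eef_rot: [3.141, -0.001, 0.181]
force: [0.2, -0.1, 0.7]
grip_width: 0.07
grip_force: 0.0
```

Run:
```python
from h import *
from station import ctrl, optics, get_obs
o=get_obs(); print(o["ee_pos"],o["eef_rot"],o["qpos"].round(2))
C={}
for n in("wrist","scene","top"):
    c=optics.camera(n);C[n]=c; np.savez(f"pics/{n}3.npz",**c)
s=cv2.resize(C["scene"]["pixels"][225:385,165:325],(420,420),interpolation=cv2.INTER_CUBIC)
cv2.imwrite("pics/m3.png",cv2.resize(np.hstack([C["wrist"]["pixels"],s]),(793,340)))
m,st,ct,_=mask(C["scene"],(0,130,60),(8,255,255),(315,145,370,195)); print("red",st,ct)
B=((100,120,40),(130,255,255))
m,st,ct,_=mask(C["scene"],*B,(210,255,290,335))
V=C["scene"]["pixels"][...,0]; M=cv2.moments(np.uint8((m>0)&(V>156)),True)
print(st,plane(C["scene"],M["m10"]/M["m00"],M["m01"]/M["m00"],.078))
```

```text
[0.4938454  0.20050722 0.2145418 ] [ 3.14137244e+00 -1.12259532e-03  1.80619344e-01] [ 0.32  0.27  1.59 -0.    1.28  1.71]
red [328 160  25  20 343] [339.51603499 169.696793  ]
[239 297  18  25 300] [0.4717089  0.31374381 0.078     ]
```

View pics/m3.png

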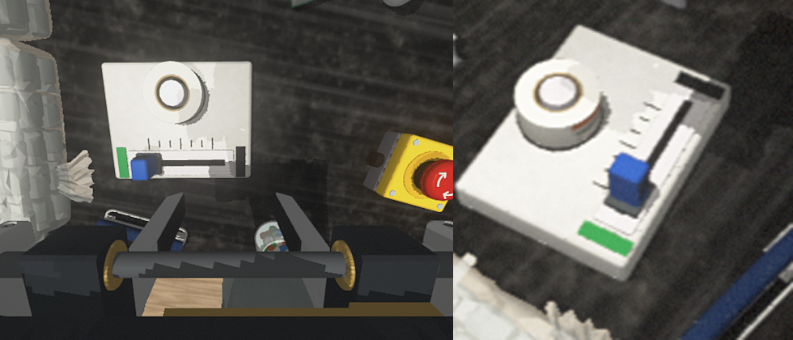

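The guide is at the green end: its centre is +45 mm in the dispenser frame, and in the view it sits beside the green mark. The head is still latched. I'm going to the mushroom.

Emit:
shift_gripper --plan "-0.0025 0.05 0 0 0 0 | -0.0025 0.0563 0 0 0 0 | -0.0025 0.0563 0 0 0 0 | -0.0025 0.0563 0 0 0 0 | -0.0025 0.0563 0 0 0 0 | -0.0034 0.0588 0 0 0 0 | 0 0 0 0 0 0" --aperture 0.09

```text
time_s: 9.7
ee_pos: [0.53, -0.0648, 0.2134]
eef_rot: [3.141, 0.0, 0.181]
force: [-0.5, 0.5, -1.1]
grip_width: 0.0897
grip_force: 0.0
```

Emit:
shift_gripper --plan "0 0 0.0375 0 0 0 | 0 0 0.0438 0 0 0 | 0 0 0.0375 0 0 0 | 0 0 0.0188 0 0 0 | 0 0 0 0 0 0"

```text
time_s: 10.2
ee_pos: [0.5288, -0.06, 0.1015]
eef_rot: [-3.14, 0.004, 0.185]
force: [0.1, 0.7, 0.3]
grip_width: 0.09
grip_force: 0.0
```

In the tool's units: 0.005 m / 0.8 = 0.0063.

Emit:
shift_gripper --plan "0 0 0.0063 0 0 0 | 0 0 0.0063 0 0 0 | 0 0 0 0 0 0 | 0 0 0 0 0 0"

```text
time_s: 10.6
ee_pos: [0.5298, -0.0615, 0.0939]
eef_rot: [3.141, -0.001, 0.184]
force: [-0.6, 0.3, 0.2]
grip_width: 0.0899
grip_force: 0.0
```

Run:
```python
from h import *
from station import ctrl, optics, get_obs
c=optics.camera("wrist"); cv2.imwrite("pics/w4.png",c["pixels"])
```

```text
(no output)
```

View pics/w4.png

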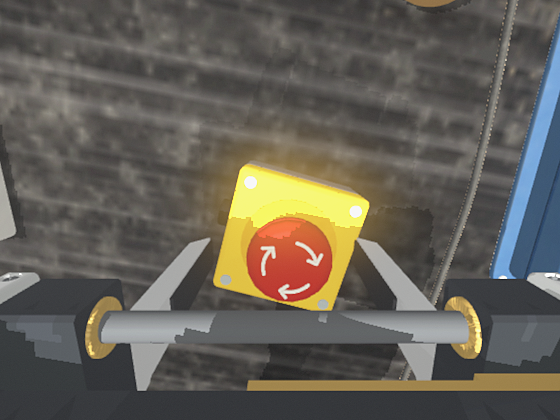

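The wrist view shows the head at (290,258) between the open fingertips at x = 208 and 360, about 3 mm off centre. I'm correcting that and closing.

In the tool's units: 0.003 m / 0.8 = 0.0038, 0.002 m / 0.8 = 0.0025.

Emit:
shift_gripper --plan "0 0.0038 0.0025 0 0 0 | 0 0 0 0 0 0 | 0 0 0 0 0 0 | 0 0 0 0 0 0 | 0 0 0 0 0 0 | 0 0 0 0 0 0 | 0 0 0 0 0 0" --aperture 0.0 --clamp_n 15

```text
time_s: 11.35
ee_pos: [0.5303, -0.0649, 0.0916]
eef_rot: [3.141, -0.0, 0.184]
force: [1.4, -4.3, 0.7]
grip_width: 0.0511
grip_force: 15.0
```

Emit:
shift_gripper --plan "0 0 0 0 0 0 | 0 0 0 0 0 0"

```text
time_s: 11.55
ee_pos: [0.5303, -0.0649, 0.0916]
eef_rot: [3.141, -0.0, 0.184]
force: [0.5, -6.0, 0.1]
grip_width: 0.051
grip_force: 15.0
```

In the tool's units: 0.12 rad / 3.1416 = 0.0382.

Emit:
shift_gripper --plan "0 0 0 0 0 0.0255 | 0 0 0 0 0 0.0382 | 0 0 0 0 0 0.0382 | 0 0 0 0 0 0.0382 | 0 0 0 0 0 0.0382 | 0 0 0 0 0 0.0382 | 0 0 0 0 0 0.0382 | 0 0 0 0 0 0.0255 | 0 0 0 0 0 0 | 0 0 0 0 0 0"

```text
time_s: 12.55
ee_pos: [0.53, -0.0657, 0.0917]
eef_rot: [3.14, -0.001, -0.696]
force: [-2.4, -11.7, 2.9]
grip_width: 0.0508
grip_force: 15.0
```

Run:
```python
from station import ctrl, optics, get_obs
o=get_obs();print(o["moment"],o["qpos"][5])
```

```text
[-2.15685188  0.39854576  0.01245807] 2.0773998879988627
```

Emit:
shift_gripper --plan "0 0 0 0 0 0 | 0 0 0 0 0 0 | 0 0 0 0 0 0 | 0 0 0 0 0 0 | 0 0 0 0 0 0" --aperture 0.09

```text
time_s: 13.05
ee_pos: [0.5301, -0.0644, 0.0914]
eef_rot: [-3.141, 0.0, -0.696]
force: [0.2, 0.1, 0.2]
grip_width: 0.0872
grip_force: 0.0
```

Emit:
shift_gripper --plan "0 0 -0.0125 0 0 0 | 0 0 -0.0375 0 0 0 | 0 0 -0.05 0 0 0 | 0 0 -0.05 0 0 0 | -0.0375 0 0 0 0 0 | -0.0375 0 0 0 0 0 | 0 0 0 0 0 0 | 0 0 0 0 0 0 | 0 0 0 0 0 0 | 0 0 0 0 0 0"

```text
time_s: 14.05
ee_pos: [0.4845, -0.0265, 0.2114]
eef_rot: [3.141, 0.0, -0.697]
force: [-0.7, -0.0, -0.1]
grip_width: 0.09
grip_force: 0.0
```

Run:
```python
from h import *
from station import ctrl, optics, get_obs
C={n:optics.camera(n) for n in("scene","top")}
m,st,ct,_=mask(C["scene"],(0,130,60),(8,255,255),(315,145,370,195)); print("red",st,ct)
cv2.imwrite("pics/s5.png",C["scene"]["pixels"])
t0=np.load("pics/top0.npz")["pixels"]; 
m,st,ct,_=mask(C["scene"],(100,120,40),(130,255,255),(210,255,290,335));print("blue",st,ct)
d=cv2.absdiff(np.load("pics/scene0.npz")["pixels"],C["scene"]["pixels"]).max(2)
for k,(x,y,X,Y) in dict(jar=(335,245,385,295),bottle=(215,125,247,185),carton=(162,178,218,217),stapler=(265,325,340,402)).items(): print(k,(d[y:Y,x:X]>50).sum())
```

```text
red [328 157  25  20 346] [339.93352601 166.93641618]
blue [239 297  18  25 298] [246.61409396 308.43624161]
jar 0
bottle 0
carton 0
stapler 0
```

View pics/s5.png

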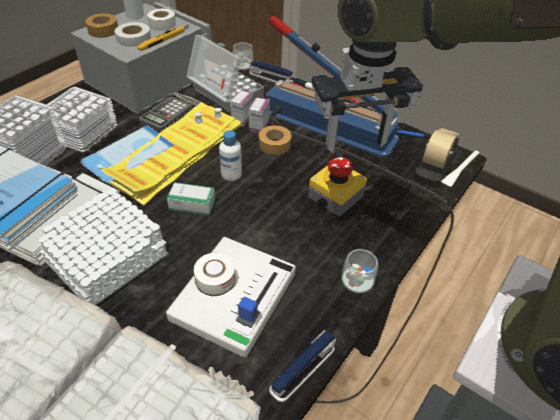

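The head is up again: its centroid is at (339.9,166.9), the same as at the start. The grip stands at the green end, (247,308), and the loose things have not moved. Handing in.

Emit:
shift_gripper --plan "0 0 0 0 0 0 | 0 0 0 0 0 0 | 0 0 0 0 0 0 | 0 0 0 0 0 0 | 0 0 0 0 0 0"

```text
time_s: 14.65
ee_pos: [0.4841, -0.0261, 0.2114]
eef_rot: [3.142, 0.0, -0.696]
force: [-1.0, 0.3, 0.8]
grip_width: 0.0899
grip_force: 0.0
```

```bash
python3 -c "
from station import ctrl, optics, get_obs
print(ctrl.hand_in())"
```

```text
the job is handed in; nothing more can be done
None
```

I handed the job in at 14.65 s: the stop was pressed and latched, the guide slid to its green-mark end, then the mushroom turned clockwise and sprang fully up; the camera check showed the jar, bottle, carton and stapler unmoved, and no verdict was returned.

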